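Push a carton down the labelling lane

TASK

Push the small brown carton with the blue band along the white board and straight down the lane between the two green guide rails, until it stands wholly on the orange pad, square to the lane. The rails are freshly painted, so neither the carton nor the robot may touch them. Only push the carton along the board: do not lift, carry or tip it, leave everything else where it stands, and finish clear of everything.

Things in the scene. Friction and masses are not known exactly. Their poses are not given: they have to be found in the camera images.
- carton: the brown cardboard carton with a blue band over its top, 100 mm long (its x) x 92 mm wide (its y) x 60 mm tall, closed, 0.25 to 0.5 kg, loose on the white board before the lane mouth, a little turned and off-centre. Too wide to grasp; stops where it is left. Origin: centre of its underside; x roughly down the lane, z up
- lane: fixed white board, top 12 mm above the bench, carrying rails and pad. Origin: middle of the lane mouth, half-way between the rails' entry ends, at bench height; x points down the lane (to the robot's right), y away from the robot, z up. Board: x -240 to 300 mm, y -120 to 120 mm (to 175 mm from x -10 on), bare for x below 0. Gap between the rails 116 mm (y -58 to 58). A grey label printer, 140 mm tall, begins at x 395 mm
- pad (a point): middle of the orange pad, on the board's top at lane x 205 mm, y 0. The pad is flush with the board, spans lane x 140 to 270 mm (130 mm) and fills the gap between the rails; axes as the lane's
- rail_near: green guide rail on the robot's side, fixed, 290 mm long, 12 mm thick, 30 mm tall above the board (its top 42 mm above the bench). It spans lane x 0 to 290 mm. Origin: centre of its underside, at lane x 145 mm, y -64 mm; axes as the lane's. Not to be touched
- rail_far: green guide rail on the far side, same size. Origin: centre of its underside, at lane x 145 mm, y 64 mm; axes as the lane's. Not to be touched
- ink_pot: ink pot: small jar with red lid, 52 mm across, 60 mm tall, standing on the white board beyond the far rail; bystander. Origin: centre of its underside
- tape_roll: amber roll of packing tape lying flat, 68 mm across, 40 mm tall, on the white board beyond the far rail; bystander. Origin: centre of its underside
- brown_bottle: brown bottle, 60 mm across, 150 mm tall, on the left of the bench, off the board; bystander. Origin: centre of its underside
- orange_cup: small orange cup, 60 mm across, 65 mm tall, on the white board beyond the far rail; bystander. Origin: centre of its underside
- spray_can: red spray can, 60 mm across, 170 mm tall, on the left of the bench, off the board; bystander. Origin: centre of its underside
- ink_knife: ink spatula lying on the green cutting mat on the left of the bench; bystander. Origin: on its underside
There are look-alikes about, which are no part of the job. What is shaped like the carton but purple, turquoise or yellow is not meant.

How it is judged:
By the outcome, as a careful person would: the job done as asked, in the order asked, and still so for the second after the job is handed in, with the robot touching nothing.
It also fails if it takes over 67 s, if anything falls off the work surface, if the arm or the gripper's body presses on something with over 40 N, if the wrist force passes 120 N, or if a joint passes its speed limit or range.

ROBOT

A 6-joint arm with a two-finger parallel gripper is mounted at the origin on the work surface. World frame = base frame: x ahead of the robot, y to its left, z up, the work surface at z = 0. Lengths are in m, angles in rad, forces in N, time in s.
With the tool pointing down it reaches from about 0.35 to 0.775 m from the base axis. Payload 5.5 kg.
Tool frame: the origin (TCP) lies midway between the tips of the shut fingers; the grasp point (between the pads) lies 19 mm behind it; z points along the fingers, y is the line along which they close (so a half turn about z gives the same grasp; the last joint's range is limited). The gripper opens to 85 mm and grips with 20 to 120 N. Pads are 22 mm wide; open, the fingers measure 114 mm over their backs; the gripper's body (76 mm by 85 mm) begins 54 mm behind the grasp point. The pads swing forward as they close: fully open they stand 13 mm farther back than shut.
Start: joints at [-1.249, 0.313, 0.046, 1.304, 0, 1.431], TCP at [0.256, -0.515, 0.193] pointing down, gripper open.
Joint ranges: [-2.76, 2.76], [-0.86, 1.69], [-1.03, 1.26], [-2.2, 2.34], [-1.47, 1.5], [-3.14, 3.14]. Speed limits (rad/s): [2.57, 2.57, 3.14, 3.14, 3.14, 3.14].

INTERFACE

Orientations are given as a unit quaternion [w, x, y, z].
In Python, from workcell import telemetry, imaging, env gives the robot as it stands. The module is installed in compiled form; this text tells all that it offers.
- The arm moves only by the tool step_arm, never from a script. Its argument "moves" is a list of rows, each a list of 3 entries, a list of its own where there are three numbers: the shift along the tool's x, y, z in mm, then the turn, a rotation vector about the tool's x, y, z in rad, then the finger opening in mm, from 0 to 85.4. A call has 1 to 8 rows; each row is the pose to reach, as a shift and turn from the pose commanded when the call began, along the tool's axes at that moment; what a row does not reach only later rows make up. A row lasts 1/12 s, in which the tool goes at most 41.7 mm and 7.16 degrees, less where a joint would pass 70% of its speed; a pose out of reach is approached as far as the arm can. A call with a gripper value outside its range is refused whole. The fingers move at their own pace and stop on an object; "grip_force" is the grip in N (left out, the last holds). Time passes only in rows, so rows that repeat a pose let the fingers close. It gives the time, the measured TCP pose, the force, the opening and the grip force at its end, in the units of the state.
- telemetry.get_state(): the state, without advancing time (a new reading comes with each control period).
- imaging.read_camera(name): name is "scene" or "top" or "wrist"; returns the picture (384x512x3 uint8, red, green, blue); there is no depth.
- imaging.camera_params(name): a dict with "camera_matrix" (3x3 intrinsics, pixels), "pose" (4x4, takes a point from camera to world coordinates). Camera axes: x right, y up, looking along -z (the intrinsics and any distortion apply to the point x, -y, -z); pixel columns grow to the right and rows downward; lengths in m; the calibration is good to about 2 mm. A picture is of the moment at which its call begins: read the wrist's pose just before it. camera_params takes no time and is no camera call; for the wrist camera it gives the pose at the moment of the call.
- env.hand_in(): hands the job in; it is judged then, once.
The state is a dict: "clock": time; "joint_pos": joint angles; "qvel": joint speeds; "tau": joint torques, N m; "tcp_pos": TCP position; "orientation": TCP orientation; "wrist_force": force on the tool from outside, world axes, zero at the start; "ft_torque": the same for the moment, N m; "finger_gap": finger opening in m; "grip_force": force on a finger pad.
Only numpy, scipy, OpenCV 4.12 (cv2) and the standard library are available. Lean on these libraries where they do the work, as an engineer would, in place of code of your own. Each camera call takes 0.05 s, during which the arm holds its last target. There are 200 camera calls.

## Working session

There is one attempt and no reset: what is moved stays moved. The work goes in short steps, Python scripts to look and compute and a tool call to move; the robot and the scene stay as the last step left them, time stands still between calls to the robot, and variables do not carry over. Pictures are saved under pics/ and viewed, at most 10 in all, crops included, and the job is handed in when it is done.

Besides the shell and the picture viewer there is one more tool, called after "Emit:" in YAML: its name, and indented under it one key for each argument. step_arm: Moves the arm, as the interface text tells. Its arguments: {"type":"object","properties":{"moves":{"type":"array"},"grip_force":{"type":"number"}},"required":["moves"]}

```bash
mkdir -p pics; cat > h.py <<'E'
import numpy as np,cv2
from workcell import telemetry,imaging,env
def snap(n,f):
    im=imaging.read_camera(n); cv2.imwrite('pics/'+f,im[:,:,::-1]); return im
def ray(n,uv,z,P=None):
    P=P or imaging.camera_params(n); K=np.array(P['camera_matrix']);T=np.array(P['pose'])
    out=[]
    for u,v in np.atleast_2d(uv):
        d=np.linalg.inv(K)@[u,v,1]; d=T[:3,:3]@(d*[1,-1,-1]); o=T[:3,3]
        out.append(o+d*(z-o[2])/d[2])
    return np.array(out)
def proj(n,X,P=None):
    P=P or imaging.camera_params(n); K=np.array(P['camera_matrix']);T=np.array(P['pose'])
    c=(np.atleast_2d(X)-T[:3,3])@T[:3,:3]*[1,-1,-1]; p=c@K.T
    return p[:,:2]/p[:,2:]
E
python3 - <<'E'
from h import *
a=snap('top','top0.png');b=snap('scene','scene0.png')
print({k:v for k,v in imaging.camera_params('top').items()})
s=telemetry.get_state();print(s['tcp_pos'],s['orientation'],s['clock'])
cv2.imwrite('pics/both.png',cv2.resize(np.vstack([a,b])[:,:,::-1],(400,600)))
E
```

```text
{'camera_matrix': array([[393.49359525,   0.        , 254.67035229],
       [  0.        , 393.49359525, 190.0270112 ],
       [  0.        ,   0.        ,   1.        ]]), 'pose': array([[ 0.01855886,  0.99618072, -0.08532019,  0.35802305],
       [-0.99967422,  0.01998383,  0.01587769,  0.14956909],
       [ 0.01752207,  0.08499772,  0.99622706,  1.31532957],
       [ 0.        ,  0.        ,  0.        ,  1.        ]])}
[ 0.2560317  -0.51428639  0.1919913 ] [-8.09681903e-04  9.73459539e-01  2.28857739e-01 -7.98916475e-05] 0.1
```

View pics/top0.png

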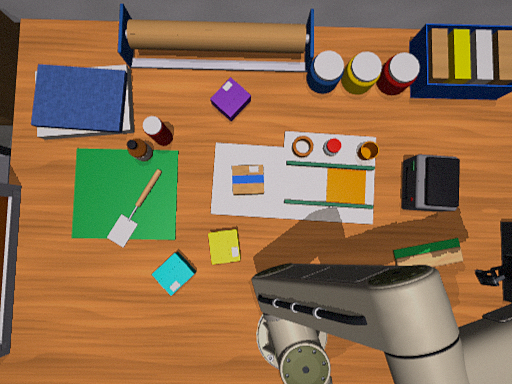

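View pics/scene0.png

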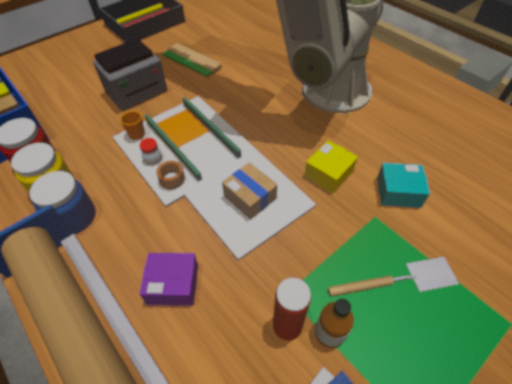

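The top view shows the brown, blue-banded carton at about (248,180). Its look-alikes are purple (230,99), yellow (224,246) and turquoise (173,273). The lane mouth is near x=286, between rails at rows 163 and 202, and the pad is at (346,186). I choose the one at (248,180) and check it in a close crop.

```bash
python3 - <<'E'
import cv2
a=cv2.imread('pics/top0.png')[125:233,200:390]
cv2.imwrite('pics/crop0.png',cv2.resize(a,None,fx=4,fy=4,interpolation=cv2.INTER_CUBIC))
E
```

```text
(no output)
```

View pics/crop0.png

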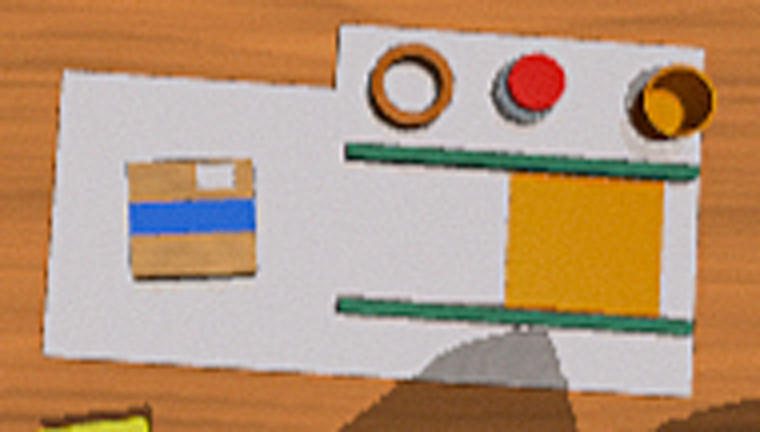

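The crop confirms it: brown top with a blue band, corners near crop (127,162), (251,158), (256,273) and (133,277). Next I fit the lane and carton poses.

```bash
cat > fit.py <<'E'
from h import *
def rig(L,W):
    L=np.array(L,float);W=np.array(W)[:,:2]
    lc,wc=L.mean(0),W.mean(0); H=(L-lc).T@(W-wc)
    a=np.arctan2(H[0,1]-H[1,0],H[0,0]+H[1,1]); R=np.array([[np.cos(a),-np.sin(a)],[np.sin(a),np.cos(a)]])
    t=wc-R@lc; return a,R,t,(W-(L@R.T+t))*1000
E
python3 - <<'E'
from fit import *
P=imaging.camera_params('top')
px=lambda c:(np.array(c)+.5)/4-.5+[200,125]
B=ray('top',px([(65,70),(44,354),(691,396),(704,49),(340,25)]),.012,P)
LB=np.array([(-240,120),(-240,-120),(300,-120),(300,175),(-10,175)])/1e3
R_=ray('top',px([(337,304),(693,327.5),(345,151.5),(698,173.5)]),.042,P)
LR=np.array([(0,-64),(290,-64),(0,64),(290,64)])/1e3
for L,W in((LB,B),(LR,R_),(np.vstack([LB,LR]),np.vstack([B,R_]))):
    a,R,t,r=rig(L,W); print(np.degrees(a),t,r.round(1).tolist())
C=ray('top',px([(127,162),(252,158),(257,274),(132,278)]),.072,P)
LC=np.array([(-50,46),(50,46),(50,-46),(-50,-46)])/1e3
ac,Rc,tc,rc=rig(LC,C);print('carton',np.degrees(ac),tc,rc.round(1).tolist())
print('in lane',R.T@(tc-t),np.degrees(ac-a))
s=telemetry.get_state()
from scipy.spatial.transform import Rotation as Q
q=s['orientation'];print(Q.from_quat([*q[1:],q[0]]).as_matrix().round(3), s['joint_pos'])
for l in[(-.24,0),(-.1,0),(.205,0)]:print(l,t+R@l,np.hypot(*(t+R@l)))
print(imaging.camera_params('wrist'))
E
```

```text
-92.60490135691816 [0.49787576 0.02916186] [[-0.4, -1.6], [1.3, -1.6], [1.2, 1.3], [-0.8, 1.6], [-1.3, 0.3]]
-92.47955998272091 [0.49688616 0.03112884] [[1.5, -0.0], [0.6, -0.5], [-1.3, 0.5], [-0.8, 0.0]]
-92.62515273336219 [0.49760426 0.03003761] [[-0.2, -2.4], [1.5, -2.5], [1.6, 0.3], [-0.4, 0.8], [-1.0, -0.5], [0.8, 0.9], [0.6, 0.4], [-2.0, 1.7], [-0.8, 1.2]]
carton -86.70940971204034 [0.49897212 0.15275808] [[0.6, 0.1], [0.2, 0.4], [-0.7, 0.2], [-0.1, -0.7]]
in lane [-0.12265434 -0.00425437] 5.915743021321854
[[ 0.895  0.446 -0.001]
 [ 0.446 -0.895  0.002]
 [ 0.    -0.002 -1.   ]] [-1.24857951e+00  3.13940931e-01  4.50977535e-02  1.30358034e+00
 -1.14546652e-05  1.43120476e+00]
(-0.24, 0) [0.50859663 0.26978574] 0.5757211807180096
(-0.1, 0) [0.50218442 0.12993266] 0.5187212011643902
(0.205, 0) [ 0.48821495 -0.17474726] 0.5185464702368741
{'camera_matrix': array([[275.83217472,   0.        , 253.49383996],
       [  0.        , 275.83217472, 192.73769155],
       [  0.        ,   0.        ,   1.        ]]), 'pose': array([[ 0.44405158,  0.85705289,  0.26130161,  0.32248038],
       [-0.89599968,  0.42528907,  0.12772539, -0.48152646],
       [-0.0016613 , -0.29084282,  0.9567694 ,  0.37290685],
       [ 0.        ,  0.        ,  0.        ,  1.        ]])}
```

```bash
cat >> fit.py <<'E'
from scipy.spatial.transform import Rotation as Q
A=np.radians(-92.6); O=np.array([.4975,.0300])
RL=np.array([[np.cos(A),-np.sin(A)],[np.sin(A),np.cos(A)]])
def w2l(p): return RL.T@(np.asarray(p)[:2]-O)
def goto(lx,ly,z,dyaw=0):
    "tool shift/turn to reach lane point (mm), tool x = -lane x turned by dyaw deg"
    s=telemetry.get_state();q=s['orientation'];M=Q.from_quat([*q[1:],q[0]])
    a=A+np.pi+np.radians(dyaw); c,n=np.cos(a),np.sin(a)
    G=Q.from_matrix(np.array([[c,n,0],[n,-c,0],[0,0,-1]]))
    p=np.r_[O+RL@np.array([lx,ly])/1e3,z/1e3]
    print('shift',(M.inv().apply(p-s['tcp_pos'])*1e3).round(1),'turn',(M.inv()*G).as_rotvec().round(4),
     'now lane',(w2l(s['tcp_pos'])*1e3).round(1),round(s['tcp_pos'][2]*1e3,1),'t',s['clock'],'F',np.round(s['wrist_force'],1))
E
python3 - <<'E'
from fit import *
goto(-215,-2,200)
for n,uv,z in(('can',(152,124),.17),('bottle',(136,146),.15)):print(n,w2l(ray('top',[uv],z)[0]))
E
```

```text
shift [ 561.4 -568.6   -7. ] turn [-0.0013 -0.0011 -1.0636] now lane [ 554.7 -216.5] 192.0 t 0.1 F [-0.5  0.1  0.2]
can [-0.41414231  0.12936251]
bottle [-0.46109358  0.06426065]
```

Emit:
step_arm:
  moves:
    - [[100,-100,-10],[0,0,-0.12],40]
    - [[561,-569,-10],[0,0,-1.064],40]
    - [[561,-569,-10],[0,0,-1.064],40]
    - [[561,-569,-10],[0,0,-1.064],40]
    - [[561,-569,-10],[0,0,-1.064],40]
    - [[561,-569,-10],[0,0,-1.064],40]
    - [[561,-569,-10],[0,0,-1.064],40]
    - [[561,-569,-10],[0,0,-1.064],40]

```text
clock: 0.77
tcp_pos: [0.3599, -0.1961, 0.1982]
orientation: [-0.0, 0.744, 0.668, 0.0]
wrist_force: [0.9, -0.3, 0.0]
finger_gap: 0.0399
grip_force: 0.0
```

```bash
python3 -c "
from fit import *
goto(-215,-2,200)"
```

```text
shift [454.2  96.7  -1.7] turn [-0.0001 -0.0002 -0.0631] now lane [ 232.2 -127.2] 198.2 t 0.7667 F [ 0.9 -0.3  0. ]
```

Emit:
step_arm:
  moves:
    - [[454,97,0],[0,0,-0.063],40]
    - [[454,97,0],[0,0,-0.063],40]
    - [[454,97,0],[0,0,-0.063],40]
    - [[454,97,0],[0,0,-0.063],40]
    - [[454,97,0],[0,0,-0.063],40]
    - [[454,97,0],[0,0,-0.063],40]
    - [[454,97,0],[0,0,-0.063],40]
    - [[454,97,0],[0,0,-0.063],40]

```text
clock: 1.43
tcp_pos: [0.4663, 0.12, 0.1982]
orientation: [0.0, 0.725, 0.689, -0.0]
wrist_force: [0.9, -0.6, 0.8]
finger_gap: 0.0404
grip_force: 0.0
```

```bash
python3 -c "
from fit import *
goto(-215,-2,200)"
```

```text
shift [126.7  32.6  -1.8] turn [-0.0001  0.0002 -0.0053] now lane [-88.5 -35.3] 198.2 t 1.4333 F [ 0.9 -0.6  0.8]
```

Emit:
step_arm:
  moves:
    - [[127,33,0],[0,0,-0.005],40]
    - [[127,33,0],[0,0,-0.005],40]
    - [[127,33,0],[0,0,-0.005],40]
    - [[127,33,0],[0,0,-0.005],40]
    - [[127,33,80],[0,0,-0.005],40]
    - [[127,33,80],[0,0,-0.005],40]
    - [[127,33,80],[0,0,-0.005],40]
    - [[127,33,80],[0,0,-0.005],40]

```text
clock: 2.1
tcp_pos: [0.5032, 0.2419, 0.1164]
orientation: [-0.001, 0.723, 0.691, -0.003]
wrist_force: [0.5, 0.5, -0.3]
finger_gap: 0.04
grip_force: 0.0
```

```bash
python3 - <<'E'
from fit import *
goto(-212,-2,32)
t=snap('top','top1.png');P=imaging.camera_params('wrist');w=snap('wrist','w1.png')
np.save('w1.npy',P['pose'])
c=cv2.resize(t[125:233,200:342],None,fx=3,fy=3,interpolation=cv2.INTER_CUBIC)
cv2.imwrite('pics/v1.png',np.vstack([w[:,:512],cv2.resize(t[125:180,190:335],(512,194),interpolation=cv2.INTER_CUBIC)])[:,:,::-1])
E
```

```text
shift [ 0.3  2.5 84.4] turn [-0.0062  0.0024 -0.0007] now lane [-211.9   -4. ] 116.4 t 2.1 F [ 0.5  0.5 -0.3]
```

View pics/w1.png

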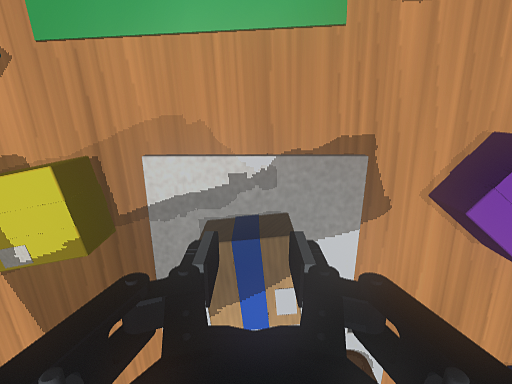

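```bash
python3 - <<'E'
from fit import *
P=imaging.camera_params('wrist');T=np.array(P['pose'])
print('cam lane',w2l(T[:3,3]),T[2,3],'fwd lane',w2l(O-T[:2,2]),-T[2,2])
W=lambda x,y,z:[*(O+RL@np.array([x,y])),z]
a=np.radians(5.9);R=np.array([[np.cos(a),-np.sin(a)],[np.sin(a),np.cos(a)]])
pts=[W(*(np.array([-.1227,-.0043])+R@c),.072) for c in([-.05,.046],[-.05,-.046])]
print(proj('wrist',pts+[W(-.24,.12,.012),W(-.24,-.12,.012),telemetry.get_state()['tcp_pos']],P).round(0))
# pixel reading back
C=ray('wrist',[(290,213),(205,222)],.072,P);print([w2l(c).round(4) for c in C])
C=ray('wrist',[(367,156),(142,156)],.012,P);print([w2l(c).round(4) for c in C])
E
```

```text
cam lane [-0.28715627 -0.00068142] 0.3013735218676681 fwd lane [0.29065833 0.00149356] -0.9568257450919729
[[294. 235.]
 [194. 245.]
 [367. 155.]
 [140. 156.]
 [254. 219.]]
[array([-0.1985,  0.0321]), array([-0.1902, -0.0439])]
[array([-0.2393,  0.1196]), array([-0.2401, -0.1175])]
```

```bash
python3 -c "
from fit import *
goto(-210,-13,25,5.9)"
```

```text
shift [ -3.1 -12.9  95.4] turn [ 0.002  -0.0005 -0.1041] now lane [-213.    -0.3] 120.4 t 2.2 F [-0.5  0.5  0.3]
```

Emit:
step_arm:
  moves:
    - [[-3,-13,30],[0,0,-0.104],40]
    - [[-3,-13,60],[0,0,-0.104],40]
    - [[-3,-13,85],[0,0,-0.104],40]
    - [[-3,-13,95],[0,0,-0.104],40]
    - [[-3,-13,95],[0,0,-0.104],40]
    - [[-3,-13,95],[0,0,-0.104],40]

```text
clock: 2.7
tcp_pos: [0.4944, 0.2407, 0.0254]
orientation: [0.001, 0.686, 0.727, 0.001]
wrist_force: [-0.2, 0.4, 0.5]
finger_gap: 0.0399
grip_force: 0.0
```

```bash
python3 - <<'E'
from fit import *
goto(-190,-11,25,5.9)
w=snap('wrist','w2.png');cv2.imwrite('pics/w2c.png',cv2.resize(w[130:330,130:380],None,fx=3,fy=3)[:,:,::-1])
E
```

```text
shift [-20.4  -0.4   0.4] turn [ 0.0025 -0.0005 -0.0001] now lane [-210.3  -12.7] 25.4 t 2.7 F [-0.2  0.4  0.5]
```

View pics/w2c.png

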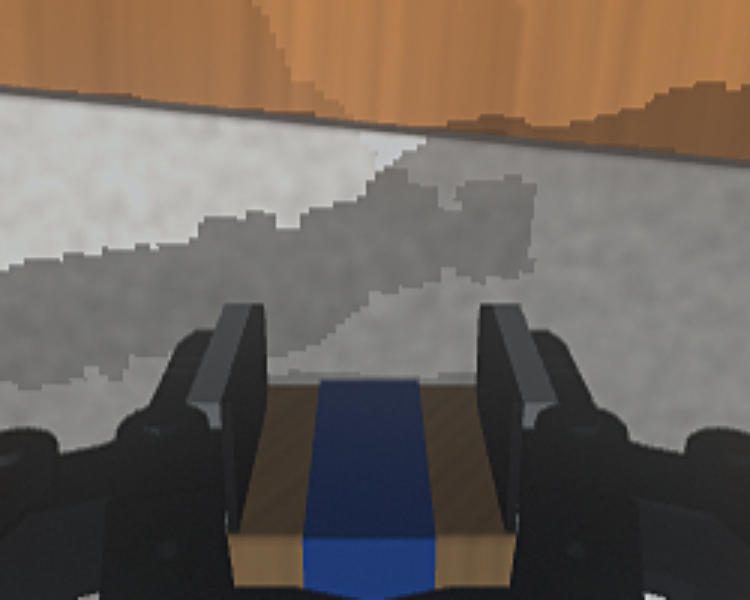

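Emit:
step_arm:
  moves:
    - [[-10,0,0],[0,0,0],40]
    - [[-18,0,0],[0,0,0],40]
    - [[-22,0,0],[0,0,0],40]
    - [[-25,0,0],[0,0,0],40]
    - [[-28,0,0],[0,0,0],40]
    - [[-30,0,0],[0,0,0],40]
    - [[-32,0,0],[0,0,0],40]
    - [[-32,0,0],[0,0,0],40]

```text
clock: 3.42
tcp_pos: [0.4951, 0.2087, 0.0238]
orientation: [0.0, 0.686, 0.727, 0.001]
wrist_force: [-0.0, 2.6, 2.6]
finger_gap: 0.0398
grip_force: 1.2
```

```bash
python3 -c "
from fit import *
goto(-130,0,25,0)"
```

```text
shift [-49.2   5.5  -1.2] turn [ 0.0011 -0.0006  0.1035] now lane [-178.4  -10.5] 23.8 t 3.4167 F [-0.   2.6  2.6]
```

Emit:
step_arm:
  moves:
    - [[-6,0.7,0],[0,0,0.013],40]
    - [[-12,1.4,0],[0,0,0.026],40]
    - [[-18,2,0],[0,0,0.039],40]
    - [[-24,2.7,0],[0,0,0.052],40]
    - [[-30,3.4,0],[0,0,0.065],40]
    - [[-36,4.1,0],[0,0,0.078],40]
    - [[-42,4.8,0],[0,0,0.091],40]
    - [[-48,5.5,0],[0,0,0.1035],40]

```text
clock: 4.08
tcp_pos: [0.5028, 0.1602, 0.0233]
orientation: [-0.0, 0.724, 0.69, -0.0]
wrist_force: [-0.7, 3.2, 2.8]
finger_gap: 0.0401
grip_force: 1.9
```

```bash
python3 - <<'E'
from fit import *
goto(-100,0,25,0)
t=snap('top','top2.png');w=snap('wrist','w3.png')
v=cv2.resize(t[135:220,215:335],None,fx=4,fy=4,interpolation=cv2.INTER_CUBIC)
w=cv2.resize(w[180:330,170:330],(363,340))
cv2.imwrite('pics/v3.png',np.vstack([v,cv2.copyMakeBorder(w,0,0,0,480-363,0)])[:600,:,::-1])
E
```

```text
shift [-30.3   0.6  -1.6] turn [-0.0002  0.0001 -0.0017] now lane [-130.3   -0.6] 23.3 t 4.0833 F [-0.7  3.2  2.8]
```

View pics/v3.png

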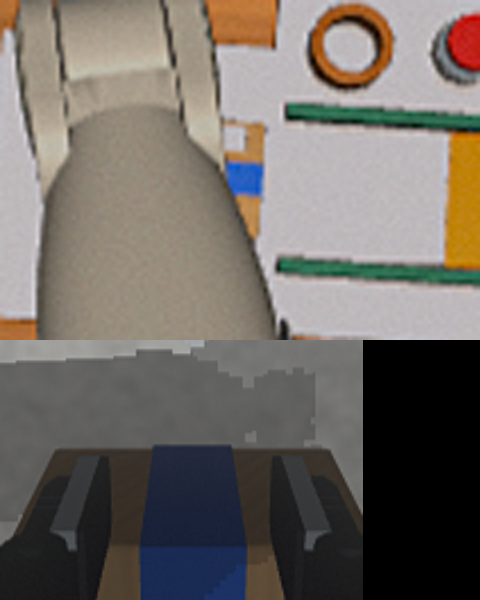

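The top crop shows the carton's far-front corner at (266,123) and the front end of its band at (262,179). The wrist crop shows its back bottom edge running from (55,450) to (330,450). I measure both.

```bash
python3 - <<'E'
from fit import *
px=lambda c:(np.array(c)+.5)/4-.5+[215,135]
print([(w2l(p)*1e3).round(1) for p in ray('top',px([(266,123),(263,163),(262,195)]),.072)])
f=2.267
wp=[(170+u/f,180+(v-340)/f) for u,v in((55,450),(330,450),(152,446),(232,446))]
print([(w2l(p)*1e3).round(1) for p in ray('wrist',wp,.012)])
E
```

```text
[array([-18.9,  46.9]), array([-19.4,  14.6]), array([-18.7, -11. ])]
[array([-116.9,  -45.8]), array([-116.5,   46.1]), array([-118.2,  -13.4]), array([-118.1,   13.3])]
```

The carton is square and centred to within 1 mm, with its back face at x = -118.5. I push straight down the lane.

Emit:
step_arm:
  moves:
    - [[-8,0.2,0],[0,0,-0.001],40]
    - [[-18,0.4,0],[0,0,-0.002],40]
    - [[-28,0.6,0],[0,0,-0.002],40]
    - [[-38,0.6,0],[0,0,-0.002],40]
    - [[-48,0.6,0],[0,0,-0.002],40]
    - [[-58,0.6,0],[0,0,-0.002],40]
    - [[-65,0.6,0],[0,0,-0.002],40]
    - [[-70,0.6,0],[0,0,-0.002],40]

```text
clock: 4.85
tcp_pos: [0.5, 0.0897, 0.0234]
orientation: [-0.0, 0.723, 0.691, -0.0]
wrist_force: [-0.2, 2.0, -0.6]
finger_gap: 0.0401
grip_force: 0.7
```

```bash
python3 - <<'E'
from fit import *
goto(143.5,0,24,0)
P=imaging.camera_params('wrist')
w=snap('wrist','w4.png');cv2.imwrite('pics/w4c.png',cv2.resize(w[170:290,130:380],None,fx=3,fy=3)[:,:,::-1])
E
```

```text
shift [-2.033e+02  1.000e-01 -6.000e-01] turn [-0.0003  0.0002  0.0008] now lane [-59.8  -0.2] 23.4 t 4.85 F [-0.2  2.  -0.6]
```

View pics/w4c.png

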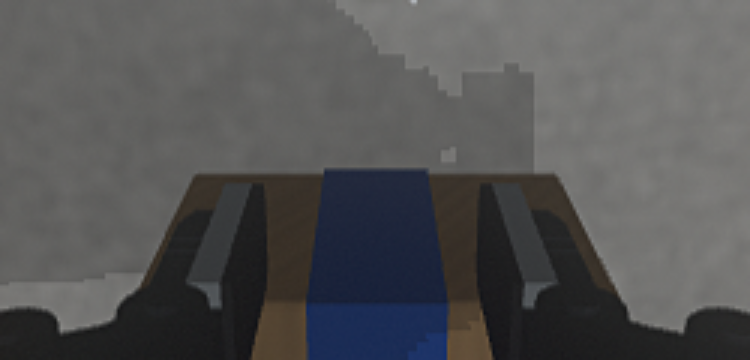

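The back edge still runs level from (195,175) to (556,175) in the crop and sits centred between the fingers, so the push is stable. I continue.

Emit:
step_arm:
  moves:
    - [[-8,0,0],[0,0,0.001],40]
    - [[-18,0,0],[0,0,0.001],40]
    - [[-28,0,0],[0,0,0.001],40]
    - [[-38,0,0],[0,0,0.001],40]
    - [[-48,0,0],[0,0,0.001],40]
    - [[-58,0,0],[0,0,0.001],40]
    - [[-68,0,0],[0,0,0.001],40]
    - [[-78,0,0],[0,0,0.001],40]

```text
clock: 5.57
tcp_pos: [0.4967, 0.012, 0.0235]
orientation: [0.0, 0.723, 0.691, 0.0]
wrist_force: [0.2, 1.6, 0.4]
finger_gap: 0.0399
grip_force: 1.1
```

Emit:
step_arm:
  moves:
    - [[-10,0,0],[0,0,0],40]
    - [[-20,0,0],[0,0,0],40]
    - [[-30,0,0],[0,0,0],40]
    - [[-40,0,0],[0,0,0],40]
    - [[-50,0,0],[0,0,0],40]
    - [[-60,0,0],[0,0,0],40]
    - [[-66,0,0],[0,0,0],40]
    - [[-70,0,0],[0,0,0],40]

```text
clock: 6.23
tcp_pos: [0.4937, -0.0578, 0.0234]
orientation: [-0.0, 0.723, 0.691, 0.0]
wrist_force: [-0.5, 3.2, 2.1]
finger_gap: 0.0402
grip_force: 1.4
```

```bash
python3 - <<'E'
from fit import *
goto(143.5,0,24,0)
w=snap('wrist','w5.png');t=snap('top','top5.png')
cv2.imwrite('pics/w5c.png',np.vstack([cv2.resize(w[170:270,130:380],None,fx=3,fy=3),cv2.resize(t[150:220,270:395],(750,300))[:,:]])[:,:,::-1])
E
```

```text
shift [-55.6  -0.2  -0.6] turn [ 0. -0.  0.] now lane [87.9  0.2] 23.4 t 6.2333 F [-0.5  3.2  2.1]
```

View pics/w5c.png

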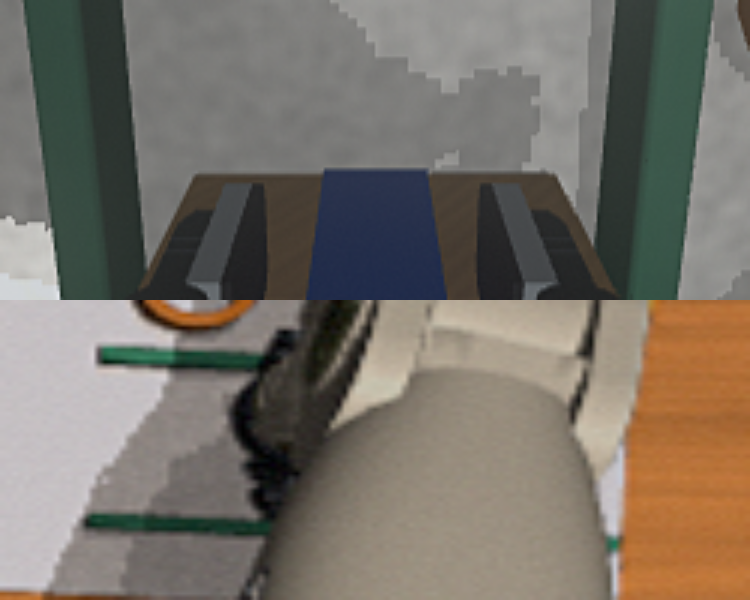

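Emit:
step_arm:
  moves:
    - [[-8,0,0],[0,0,0],40]
    - [[-18,-0.2,0],[0,0,0],40]
    - [[-28,-0.3,0],[0,0,0],40]
    - [[-38,-0.5,0],[0,0,0],40]
    - [[-46,-0.6,0],[0,0,0],40]
    - [[-51,-0.6,0],[0,0,0],40]
    - [[-54,-0.6,0],[0,0,0],40]
    - [[-55.5,-0.6,0],[0,0,0],40]

```text
clock: 7.0
tcp_pos: [0.4905, -0.1129, 0.0234]
orientation: [-0.0, 0.723, 0.691, -0.0]
wrist_force: [-0.7, 1.8, -0.3]
finger_gap: 0.0401
grip_force: 0.8
```

Emit:
step_arm:
  moves:
    - [[0,0,0],[0,0,0],40]
    - [[6,0,0],[0,0,0],40]
    - [[16,0,0],[0,0,0],40]
    - [[30,0,-5],[0,0,0],40]
    - [[40,0,-40],[0,0,0],40]
    - [[40,0,-80],[0,0,0],40]
    - [[40,0,-120],[0,0,0],40]
    - [[40,0,-150],[0,0,0],40]

```text
clock: 7.67
tcp_pos: [0.493, -0.071, 0.1767]
orientation: [0.001, 0.722, 0.692, 0.001]
wrist_force: [0.9, -0.3, 0.2]
finger_gap: 0.0401
grip_force: 0.0
```

```bash
python3 - <<'E'
from fit import *
goto(-100,0,200,0)
P=imaging.camera_params('wrist');K=telemetry.get_state()
w=snap('wrist','w6.png');np.save('p6.npy',P['pose'])
cv2.imwrite('pics/w6c.png',cv2.resize(w[120:384,60:412],None,fx=2.2,fy=2.2)[:,:,::-1])
E
```

```text
shift [201.1   0.6 -23.5] turn [0.0025 0.0008 0.0027] now lane [101.1   0. ] 176.7 t 7.6667 F [ 0.9 -0.3  0.2]
```

View pics/w6c.png

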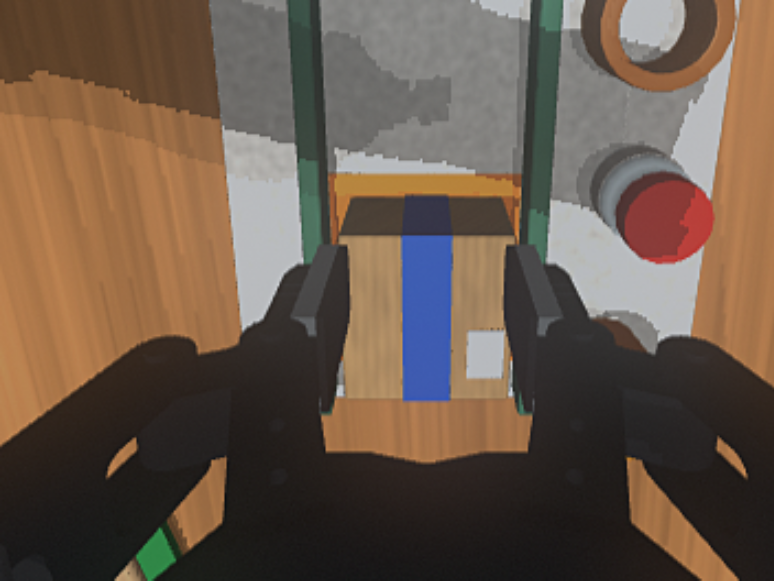

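The carton stands inside the pad's near edge, with the pad edge at crop row 173 and the carton's back base edge at row 197. It is level and between the rails. I measure this, then clear the arm for a view from above.

Emit:
step_arm:
  moves:
    - [[60,0,-20],[0,0,0],40]
    - [[300,0,-24],[0,0,0],40]
    - [[300,0,-24],[0,0,0],40]
    - [[300,0,-24],[0,0,0],40]
    - [[300,0,-24],[0,0,0],40]
    - [[300,0,-24],[0,0,0],40]
    - [[300,0,-24],[0,0,0],40]
    - [[300,0,-24],[0,0,0],40]

```text
clock: 8.38
tcp_pos: [0.5048, 0.2336, 0.1975]
orientation: [-0.0, 0.721, 0.693, 0.001]
wrist_force: [0.2, -0.1, 0.1]
finger_gap: 0.0403
grip_force: 0.0
```

```bash
python3 - <<'E'
from fit import *
P=imaging.camera_params('wrist');P['pose']=np.load('p6.npy')
px=lambda c:(np.array(c)+.5)/2.2-.5+[60,120]
print('base,pad',[(w2l(p)*1e3).round(1) for p in ray('wrist',px([(350,197),(505,197),(427,174)]),.012,P)])
print('top',[(w2l(p)*1e3).round(1) for p in ray('wrist',px([(338,236),(513,234)]),.072,P)])
t=snap('top','top7.png');cv2.imwrite('pics/top7c.png',cv2.resize(t[130:220,270:395],None,fx=6,fy=6,interpolation=cv2.INTER_CUBIC)[:,:,::-1])
s=telemetry.get_state();print(s['tcp_pos'],s['qvel'])
E
```

```text
base,pad [array([155.3, -45.9]), array([155.3,  48.1]), array([140.6,   0.7])]
top [array([154.2, -45. ]), array([153.1,  44.5])]
[0.50485906 0.2330191  0.1973165 ] [-0.07273118 -0.0224776  -0.04376817  0.00546014 -0.02995623 -0.06528507]
```

View pics/top7c.png

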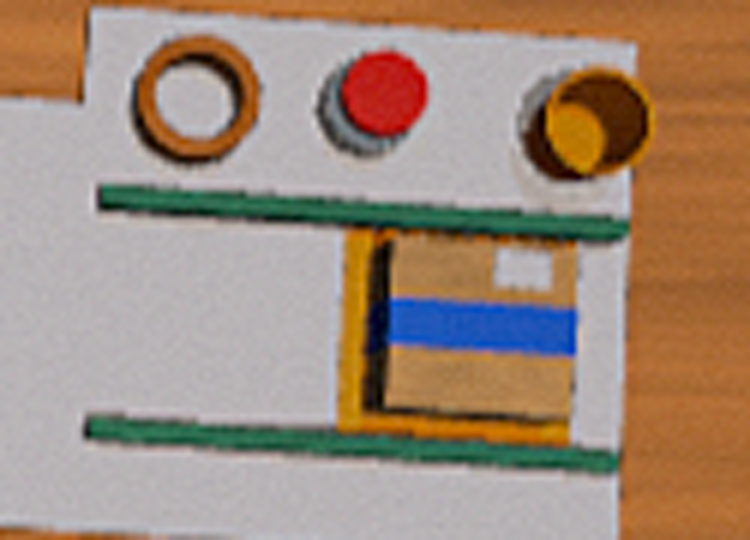

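The view from above shows the carton square on the pad, clear of both rails, with its back face at lane x of about 155 and its front at about 255. The bystanders haven't moved. I let the arm settle and hand in.

Emit:
step_arm:
  moves:
    - [[0,0,0],[0,0,0],40]
    - [[0,0,0],[0,0,0],40]
    - [[0,0,0],[0,0,0],40]
    - [[0,0,0],[0,0,0],40]

```text
clock: 8.77
tcp_pos: [0.5057, 0.226, 0.1974]
orientation: [0.0, 0.723, 0.69, -0.0]
wrist_force: [-0.4, -0.4, -0.9]
finger_gap: 0.0401
grip_force: 0.0
```

```bash
python3 -c "
from workcell import env
print(env.hand_in())"
```

```text
the job is handed in; nothing more can be done
None
```

I handed the job in at 8.8 s: the carton stands square and wholly on the orange pad, clear of both rails, with the arm clear of everything; no verdict was shown.

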